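Close a blood-sample carrier and hold its outer lid clear for the request slip

ROBOT

A 6-joint arm with a two-finger parallel gripper is mounted at the origin on the work surface. World frame = base frame: x ahead of the robot, y to its left, z up, the work surface at z = 0. Lengths are in m, angles in rad, forces in N, time in s.
With the tool pointing down it reaches from about 0.3 to 0.875 m from the base axis. Payload 4.2 kg.
Tool frame: the origin (TCP) lies midway between the tips of the shut fingers; the grasp point (between the pads) lies 19 mm behind it (manip.tcp_to_grasp is the distance from the TCP to the grasp point, in m); x points along the fingers, z is the direction in which the jaws open and shut, and the axes are right-handed (so a half turn about x gives the same grasp; the last joint's range is limited). The gripper opens to 85 mm and grips with 20 to 120 N. Pads are 22 mm wide; open, the fingers measure 114 mm over their backs; the gripper's body (76 mm by 85 mm) begins 54 mm behind the grasp point. The pads swing forward as they close: fully open they stand 13 mm farther back than shut.
Start: joints at [1.096, 0.32, 1.565, -0, 1.257, -0.02], TCP at [0.253, 0.517, 0.231] pointing down, gripper open.
Joint ranges: [-3.11, 3.11], [-0.84, 2.01], [0.21, 2.61], [-1.34, 4.49], [0.05, 2.63], [-2.56, 2.56]. Speed limits (rad/s): [2.57, 2.57, 3.14, 3.14, 3.14, 3.14].

INTERFACE

Orientations are given as a unit quaternion [x, y, z, w].
In Python, from bench import manip, optics, sign_off gives the robot as it stands. The module is installed in compiled form; this text tells all that it offers.
- The arm moves only by the shell command python3 -m jog 'ROWS' [OPENING] [FORCE]. ROWS is JSON, a list that holds one entry, the list of rows, each a list of 4 numbers: the shift along the tool's x, y, z in mm, then the turn about the tool's x in degrees. A call has 1 to 12 rows; each row is the pose to reach, as a shift and turn from the pose measured when the call began, along the tool's axes at that moment; what a row does not reach only later rows make up. A row lasts 1/12 s, in which the tool goes at most 41.7 mm and 7.16 degrees, less where a joint would pass 70% of its speed; a pose out of reach is approached as far as the arm can. A call with a gripper value outside its range is refused whole. OPENING is the opening in per cent of the stroke, from 0 (shut) to 100 (fully open), set as the call begins (- or left out, the last holds). The fingers move at their own pace and stop on an object; FORCE is the grip in N (left out, the last holds). Time passes only in rows, so rows that repeat a pose let the fingers close. It gives the time, the measured TCP pose, the force and the opening at its end, in the units of the state.
- manip.observe(): the state, without advancing time (a new reading comes with each control period).
- optics.camera(name): name is "side" or "top"; returns a dict with "img" (480x640x3 uint8, red, green, blue), "K" (3x3 intrinsics, pixels), "pose" (4x4, takes a point from camera to world coordinates). Camera axes: x right, y down, z forward; pixel columns grow to the right and rows downward; lengths in m; the calibration is good to about 2 mm. A picture is of the moment at which its call begins. There is no depth.
- sign_off(): hands the job in, once; it reports no verdict.
Trained networks look in the newest picture that a camera, given by its name, has taken for a name from the list of things; names that differ only in an ending like _2 or _b are one class to them, and where a whole thing is asked for, a point or a joint stands for the part that bears it (a point fixed in the world has none). Each returns a list of dicts, best first, with "conf" (0 to 1); they miss things now and then, are a little off and sometimes report something else, mostly with a low value. They report only what shows in the picture. A call takes as long as a camera call.
- optics.recognise(label, camera): "rect" ([left, top, width, height] in pixels, round what is visible of it).
- optics.landmark_of(label, camera): "centre" ([column, row] in pixels: a listed point, or the origin of a listed thing).
The state is a dict: "clock": time; "joint_pos": joint angles; "qd": joint speeds; "tau": joint torques, N m; "position": TCP position; "eef_rot": TCP orientation; "wrist_force": force on the tool from outside, world axes, zero at the start; "moment": the same for the moment, N m; "opening": finger opening in m.
Only numpy, scipy, OpenCV 4.12 (cv2) and the standard library are available. Lean on these libraries where they do the work, as an engineer would, in place of code of your own. Each camera call takes 0.05 s, during which the arm holds its last target.

TASK

Take the red-capped tube out of the rack and stand it in the empty socket of the round sample carrier, then bring over the two nested lids together, still one inside the other, lower them onto the carrier so that the inner lid is fully home, and let go. Then lift the teal outer lid alone, leaving the white inner lid seated, and finish while holding it level and still over the carrier, the whole of it higher than the inner lid's knob, so that a colleague can lay the request slip on the inner lid. Set things down rather than dropping them, keep the carrier and the other tubes where they are, and disturb nothing else on the counter.

Things in the scene. Friction and masses are not known exactly. Their poses are not given: they have to be found in the camera images.
- tube_red: Sample tube with a RED cap, upright in a rack hole: tube 16 mm diameter, round bottom, white label; cap 19 mm diameter, 20 mm tall, at the top; 105 mm long in all, 20 g. Origin: centre of its bottom end, z along the tube to the cap (cap at z = 85 to 105 mm). In the rack its bottom is 8 mm above the counter and 53 mm of it stands above the block.
- rack: Grey block, fixed, 66 (x) by 158 (y) by 60 mm tall; two rows of five holes 30 mm apart (x = -15, +15; y = -60 to +60 mm), 18.5 mm wide, 52 mm deep. Origin: centre of its underside, y along the rows. Three tubes stand in the x = -15 row at y = -60, 0, +60 in any order, so fingers closing along the rack's x are clear of them.
- carrier: White round tub with a teal band, loose, 0.9 kg. 130 mm diameter up to a flat shoulder 78 mm high; above it a neck 111 mm wide, tapering to 105 mm at the rim, 92 mm high; mouth 100 mm. Inside, a block (top 56 mm high) with 3 sockets along the carrier's x: -30 mm empty, 0 and +30 mm hold tubes whose caps stand 19 mm above the rim. Origin: centre of its underside; turned any way.
- carrier_socket (a point): Floor of the empty socket, on its axis (18.5 mm wide, 50 mm deep, mouth 50 mm above this point); a tube fully home has its bottom here. The next socket, occupied, is 30 mm away along the carrier's +x, so the carrier's y is the free direction for the fingers. Axes as the carrier's.
- carrier_seat (a point): Centre of the carrier's shoulder, 78 mm above its underside: the inner lid's lower rim rests here, around the neck. Axes as the carrier's.
- lid_inner: White inner lid, an inverted cup: 124 mm outer, 116 mm inner diameter (5 mm wider than the carrier's neck), flat top 44 mm high, 0.17 kg. Central orange knob: stem 18 mm, head 28 mm diameter, from 70 to 86 mm above the lower rim. Origin: centre of the lower rim, z up. Starts on the counter under the outer lid; lifted by the knob it carries the outer lid along.
- inner_knob (a point): Middle of the orange knob's head, on its axis, 78 mm above the inner lid's lower rim (head: 28 mm diameter, 16 mm tall, 8 mm above and below this point; its underside is 2 mm above the top of the nested outer lid's collar).
- lid_outer: Teal outer lid, an inverted cup resting loosely on the inner lid: 136 mm outer, 129 mm inner diameter, flat top 44 mm high, 0.14 kg. On its top a central open collar, 48 mm outer, 38 mm inner diameter, 44 to 64 mm above the lower rim; the orange knob passes freely through it. Gripped across the collar it lifts off alone. Origin: centre of its lower rim; nested, 4 mm above the inner lid's.
- outer_collar (a point): On the collar's axis, 56 mm above the outer lid's lower rim: 12 mm above the lid's flat top and 8 mm below the collar's upper edge. Nested, the orange knob stands 26 mm higher than this point.
- tube_green: Tube like the red one with a GREEN cap, in the rack; leave it. Origin at its bottom.
- tube_violet: Tube like the red one with a VIOLET cap, in the rack; leave it. Origin at its bottom.
- tube_blue: Tube like the red one with a BLUE cap, in the carrier's middle socket; leave it. Origin at its bottom.
- tube_yellow: Tube like the red one with a YELLOW cap, in the carrier's socket at x = +30 mm; leave it. Origin at its bottom.
- dish: Cream kidney dish, 103 by 237 mm, 43 mm tall; leave it. Origin near the middle of its underside.
- wipes: White tub of wipes, 92 mm diameter, 184 mm tall, grey lid; leave it. Origin at the centre of its underside.
- rub: White bottle of hand rub with a blue label, 56 mm diameter, 165 mm tall; leave it. Origin at the centre of its underside.
- tape: Roll of white tape lying flat, 54 mm diameter, 22 mm tall; leave it. Origin at the centre of its underside.
- swabs: Pale jar of swab sticks, 68 mm diameter, 140 mm tall with the sticks; leave it. Origin at the centre of its underside.

How it is judged:
By the outcome, as a careful person would: the job done as asked, in the order asked, and still so for the second after the job is handed in, while the arm keeps its last pose, push and grip.
It also fails if it takes over 64 s, if anything falls off the work surface, if the arm or the gripper's body presses on something with over 40 N, if the wrist force passes 120 N, or if a joint passes its speed limit or range.

## Working session

There is one attempt and no reset: what is moved stays moved. The work goes in short steps, Python scripts to look and compute and a shell command to move; the robot and the scene stay as the last step left them, time stands still between calls to the robot, and variables do not carry over. Pictures are saved under pics/ and viewed, and the job is handed in when it is done.

```bash
mkdir -p pics; ls; cat > h.py <<'E'
from bench import manip, optics, sign_off
import numpy as np, cv2
from scipy.spatial.transform import Rotation as R
def snap(n,fn):
    c=optics.camera(n); cv2.imwrite('pics/'+fn,cv2.cvtColor(c['img'],cv2.COLOR_RGB2BGR)); return c
def atz(c,uv,z):
    K=np.array(c['K']);T=np.array(c['pose']); d=T[:3,:3]@np.linalg.inv(K)@np.array([uv[0],uv[1],1.]); o=T[:3,3]
    return o+d*(z-o[2])/d[2]
def proj(c,p):
    T=np.linalg.inv(np.array(c['pose'])); q=T[:3,:3]@np.array(p)+T[:3,3]; q=np.array(c['K'])@q; return q[:2]/q[2]
def tri(c1,uv1,c2,uv2):
    P=[np.array(c['K'])@np.linalg.inv(np.array(c['pose']))[:3] for c in(c1,c2)]
    X=cv2.triangulatePoints(P[0],P[1],np.array(uv1,float).reshape(2,1),np.array(uv2,float).reshape(2,1)); return (X[:3]/X[3]).ravel()
def delta(p,s=None):
    s=s or manip.observe(); r=R.from_quat(s['eef_rot']); return r.inv().apply(np.array(p)-s['position'])*1000
E
python3 - <<'E'
from h import *
s=manip.observe(); print(s); print(R.from_quat(s['eef_rot']).as_matrix().round(3), manip.tcp_to_grasp)
for n in('top','side'):
    c=snap(n,n+'0.png'); print(n,np.array(c['pose']).round(3).tolist(),np.array(c['K']).round(1).tolist())
    for l in ['tube_red','rack','carrier','carrier_socket','carrier_seat','lid_inner','inner_knob','lid_outer','outer_collar','tube_green','tube_violet','tube_blue','tube_yellow']:
        r=optics.recognise(l,n)[:2];k=optics.landmark_of(l,n)[:2]
        print(l,[(np.round(x['rect']).tolist(),round(x['conf'],2)) for x in r],[(np.round(x['centre'],1).tolist(),round(x['conf'],2)) for x in k])
print(manip.observe()['clock'])
E
```

```text
pics
{'clock': 0.0, 'joint_pos': array([ 1.09602058e+00,  3.20311741e-01,  1.56571645e+00,  5.07286657e-06,
        1.25742524e+00, -1.99954959e-02]), 'qd': array([-0.00117424,  0.00149277,  0.00023012,  0.00038039,  0.00192174,
       -0.00171696]), 'tau': array([ 1.20308610e-03, -4.15521634e+01, -2.34157580e+01,  1.27489798e-04,
        8.18086148e-03, -2.89833429e-05]), 'position': array([0.25234324, 0.51611089, 0.23045636]), 'eef_rot': array([-0.37474626,  0.60041269,  0.37407495,  0.59928105]), 'wrist_force': array([-0.0814878 ,  1.21376609, -0.24400335]), 'moment': array([0.03483091, 0.04154455, 0.00735769]), 'opening': 0.08509218047450118}
[[-0.001 -0.898  0.439]
 [-0.002  0.439  0.898]
 [-1.     0.    -0.002]] 0.0187
top [[-0.02, -0.983, 0.184, 0.356], [-1.0, 0.02, 0.0, -0.122], [-0.004, -0.184, -0.983, 1.364], [0.0, 0.0, 0.0, 1.0]] [[562.0, 0.0, 322.1], [0.0, 562.0, 240.8], [0.0, 0.0, 1.0]]
tube_red [([108.0, 258.0, 63.0, 56.0], 0.74), ([148.0, 164.0, 34.0, 32.0], 0.15)] [([405.7, 291.4], 0.39)]
rack [([344.0, 269.0, 74.0, 35.0], 0.61), ([356.0, 290.0, 8.0, 7.0], 0.36)] [([3
[... 1449 characters left out ...]
)] [([335.3, 221.4], 0.6)]
lid_inner [([226.0, 165.0, 7.0, 13.0], 0.6)] []
inner_knob [([223.0, 163.0, 10.0, 14.0], 0.59), ([305.0, 202.0, 53.0, 56.0], 0.38)] [([227.8, 170.4], 0.58)]
lid_outer [([326.0, 208.0, 15.0, 20.0], 0.67), ([207.0, 168.0, 46.0, 36.0], 0.58)] [([230.8, 194.0], 0.61)]
outer_collar [([209.0, 170.0, 47.0, 36.0], 0.75)] [([230.0, 179.2], 0.62)]
tube_green [([330.0, 290.0, 7.0, 23.0], 0.43), ([226.0, 162.0, 4.0, 16.0], 0.17)] []
tube_violet [([326.0, 290.0, 12.0, 24.0], 0.71), ([307.0, 276.0, 9.0, 20.0], 0.54)] [([396.1, 438.7], 0.52)]
tube_blue [([328.0, 290.0, 9.0, 21.0], 0.75), ([209.0, 170.0, 48.0, 36.0], 0.67)] []
tube_yellow [([317.0, 211.0, 7.0, 13.0], 0.52)] []
2.7
```

View pictures.

View pics/top0.png

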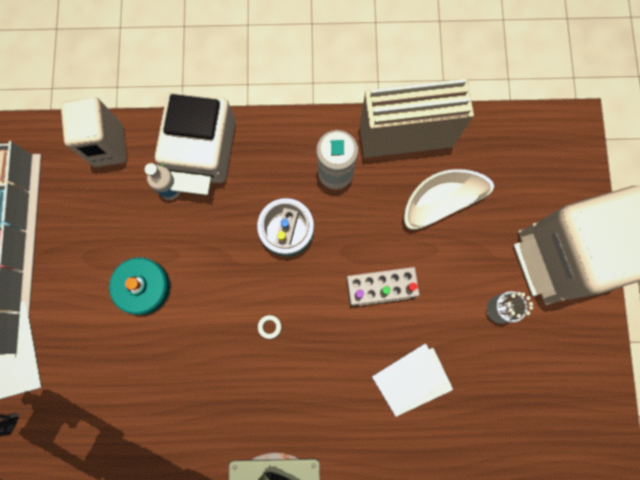

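View pics/side0.png

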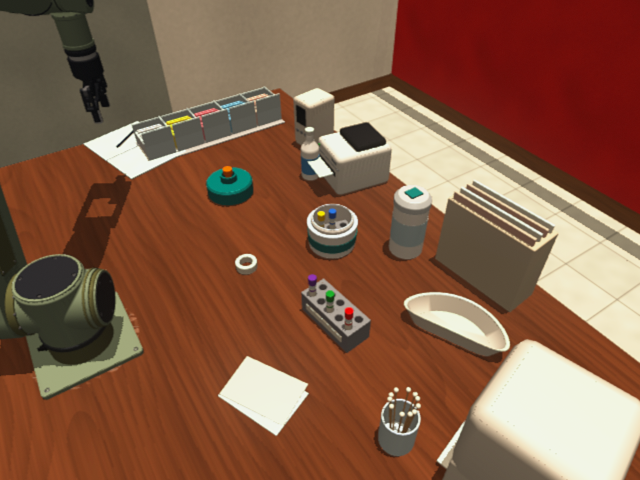

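```bash
python3 - <<'E'
import cv2,numpy as np
t=cv2.imread('pics/top0.png'); s=cv2.imread('pics/side0.png')
def crop(i,x,y,w,h,k): return cv2.resize(i[y:y+h,x:x+w],None,fx=k,fy=k,interpolation=cv2.INTER_CUBIC)
a=np.hstack([crop(t,245,190,80,75,5),crop(s,295,190,80,75,5)])
b=np.hstack([crop(t,335,255,100,56,4),crop(s,285,255,100,56,4)])
b=np.hstack([crop(t,340,260,80,50,5),crop(s,295,270,80,50,5)])
cv2.imwrite('pics/crop0.png',np.vstack([a,b])[:600])
E
```

```text
(no output)
```

View pics/crop0.png

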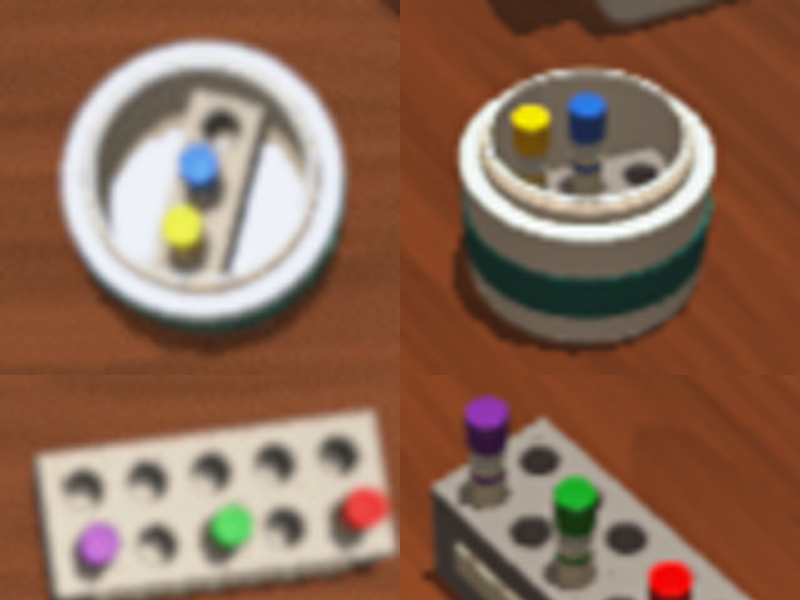

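```bash
cat >> h.py <<'E'
import pickle
from scipy.optimize import least_squares
def savecam(n,fn):
    c=optics.camera(n); cv2.imwrite('pics/'+fn,cv2.cvtColor(c['img'],cv2.COLOR_RGB2BGR)); pickle.dump(c,open(fn+'.pkl','wb')); return c
def cyl(c,p,d,z0,z1):
    a=np.linspace(0,2*np.pi,48); pts=[proj(c,[p[0]+d/2*np.cos(t),p[1]+d/2*np.sin(t),z]) for z in(z0,z1) for t in a]
    h=cv2.convexHull(np.array(pts,np.float32)*1.0); m=cv2.moments(h); return np.array([m['m10']/m['m00'],m['m01']/m['m00']]),m['m00']
HUE={'red':[(0,6),(174,180)],'green':[(50,70)],'violet':[(135,155)],'blue':[(103,118)],'yellow':[(26,33)],'orange':[(7,14)],'teal':[(80,95)]}
def blob(c,name,box,smin=110,vmin=40):
    x,y,w,h=box; i=cv2.cvtColor(c['img'][y:y+h,x:x+w],cv2.COLOR_RGB2HSV); m=np.zeros(i.shape[:2],np.uint8)
    for lo,hi in HUE[name]: m|=cv2.inRange(i,(lo,smin,vmin),(hi,255,255))
    n,l,s,ct=cv2.connectedComponentsWithStats(m); k=1+np.argmax(s[1:,4]); return ct[k]+[x,y],s[k,4],s[k,:4]+[x,y,0,0]
def fit(cs,uvs,d,z0,z1,x0):
    f=lambda p,cs=cs,uvs=uvs: np.concatenate([cyl(c,p,d,z0,z1)[0]-u for c,u in zip(cs,uvs)])
    r=least_squares(f,x0); return r.x,r.fun
E
python3 - <<'E'
from h import *
ct=savecam('top','t1.png'); cs=savecam('side','s1.png')
spec={'red':(.0190,.093,.113,(400,280,30,25),(338,300,25,30)),
'green':(.019,.093,.113,(375,280,25,20),(320,285,20,25)),
'violet':(.019,.093,.113,(350,285,20,20),(303,270,20,25)),
'blue':(.019,.091,.111,(278,215,15,15),(322,203,16,18)),
'yellow':(.019,.091,.111,(272,228,18,16),(314,207,12,18)),
'orange':(.028,.070,.086,(120,272,30,24),(218,160,20,22)),
'teal':(.136,.004,.048,(100,250,80,75),(200,160,60,50))}
for k,(d,z0,z1,bt,bs) in spec.items():
    a,na,ra=blob(ct,k,bt,60 if k=='violet' else 110); b,nb,rb=blob(cs,k,bs,60 if k=='violet' else 110)
    x0=atz(ct,a,z1)[:2]
    p,r=fit([ct,cs],[a,b],d,z0,z1,x0); pt,_=fit([ct],[a],d,z0,z1,x0); ps,_=fit([cs],[b],d,z0,z1,x0)
    print(k,a.round(1),na,round(cyl(ct,pt,d,z0,z1)[1]),b.round(1),nb,round(cyl(cs,ps,d,z0,z1)[1]),'T',(pt*1e3).round(1),'S',(ps*1e3).round(1),'J',(p*1e3).round(1),r.round(1))
E
```

```text
red [412.4 286.4] 66 70 [348.6 312.7] 99 110 T [ 483.6 -321.9] S [ 482.9 -321.7] J [ 483.3 -321.8] [-0.   0.1  0.2 -0.1]
green [385.6 290.2] 43 67 [329.8 295.6] 82 103 T [ 476.3 -261.3] S [ 476.2 -262.2] J [ 476.3 -261.7] [ 0.2 -0.  -0.1 -0.2]
violet [359.2 293.6] 52 65 [312.  279.6] 80 97 T [ 469.8 -202. ] S [ 469.2 -202.6] J [ 469.6 -202.2] [ 0.1  0.1  0.  -0.2]
blue [284.3 223. ] 46 68 [331.9 213. ] 58 74 T [635.9 -35.3] S [634.8 -35.4] J [635.6 -35.3] [ 0.   0.1  0.2 -0.1]
yellow [281.2 235.1] 54 68 [320.8 212.9] 29 73 T [607.7 -27.9] S [611.6 -19.5] J [608.6 -25.9] [-0.9 -0.4  0.4  1.8]
orange [135.7 285.5] 26 146 [227.2 165.9] 207 85 T [501.2 308.8] S [515.  336.9] J [504.3 312.7] [-1.6 -1.3  0.2  5.1]
teal [139.3 286.2] 2395 2896 [229.5 186.7] 1288 1551 T [505.5 316.2] S [502.3 309. ] J [504.8 315.1] [ 0.5  0.3 -0.1 -1.3]
```

```bash
python3 - <<'E'
from h import *
ct=pickle.load(open('t1.png.pkl','rb')); cs=pickle.load(open('s1.png.pkl','rb'))
def m(c,box,lo,hi):
    x,y,w,h=box; i=cv2.cvtColor(c['img'][y:y+h,x:x+w],cv2.COLOR_RGB2HSV); k=cv2.inRange(i,lo,hi)
    n,l,s,cc=cv2.connectedComponentsWithStats(k); j=1+np.argmax(s[1:,4]); return cc[j]+[x,y],s[j]+[x,y,0,0,0]
for nm,d,z0,z1,bt,bs,lo,hi in [('y',.019,.091,.111,(272,228,18,16),(314,205,12,20),(22,110,60),(36,255,255)),
 ('o',.028,.070,.086,(120,272,30,24),(218,160,20,18),(3,175,150),(20,255,255)),('b',.019,.091,.111,(278,215,15,15),(322,203,16,18),(98,90,40),(125,255,255)),
 ('teal',.136,.004,.048,(100,250,80,75),(200,160,60,50),(76,90,15),(100,255,255))]:
    a,sa=m(ct,bt,lo,hi); b,sb=m(cs,bs,lo,hi); x0=atz(ct,a,z1)[:2]
    p,r=fit([ct,cs],[a,b],d,z0,z1,x0); pt,_=fit([ct],[a],d,z0,z1,x0); ps,_=fit([cs],[b],d,z0,z1,x0)
    print(nm,sa,sb,round(cyl(ct,pt,d,z0,z1)[1]),round(cyl(cs,ps,d,z0,z1)[1]),(pt*1e3).round(1),(ps*1e3).round(1),(p*1e3).round(1),r.round(1))
# carrier outline edge overlay fits: view model circles
B=np.array([.6356,-.0353])
for c,n,box in((ct,'t',(245,190,80,75)),(cs,'s',(295,190,80,75))):
    im=c['img'].copy(); k=6;x,y,w,h=box
    im=cv2.resize(im[y:y+h,x:x+w],None,fx=k,fy=k,interpolation=cv2.INTER_CUBIC)[:,:,::-1].copy()
    for D,z,col in((.130,.078,(0,0,255)),(.105,.092,(0,255,0)),(.130,0,(255,0,0)),(.1,.092,(255,255,0))):
        pts=np.array([(proj(c,[B[0]+D/2*np.cos(t),B[1]+D/2*np.sin(t),z])-[x,y]+.5)*k-.5 for t in np.linspace(0,6.28,60)])
        cv2.polylines(im,[pts.round().astype(int)],True,col,1)
    cv2.imwrite('pics/ov_%s.png'%n,im)
E
python3 -c "
import cv2,numpy as np
a=[cv2.imread('pics/ov_%s.png'%n) for n in 'ts'];cv2.imwrite('pics/ov.png',cv2.resize(np.hstack(a),(800,375)))"
```

```text
y [278 231   7  10  58] [317 211   9   6  42] 68 74 [607.3 -28.1] [610.4 -20.7] [607.3 -26.1] [-0.9 -0.   0.1  1.6]
o [127 278  11  11  97] [222 166  10   6  49] 146 86 [506.4 318.4] [508.5 325.7] [506.6 319.7] [-0.6 -0.1  0.3  1.2]
b [281 219   7   9  51] [329 208   7  11  63] 68 74 [636.1 -35.1] [634.9 -35.4] [635.6 -35.1] [ 0.   0.2  0.2 -0.2]
teal [ 109  258   60   57 2437] [ 206  168   47   37 1307] 2896 1551 [505.5 316.3] [502.5 309.1] [504.9 314.9] [ 0.6  0.2 -0.1 -1.2]
```

View pics/ov.png

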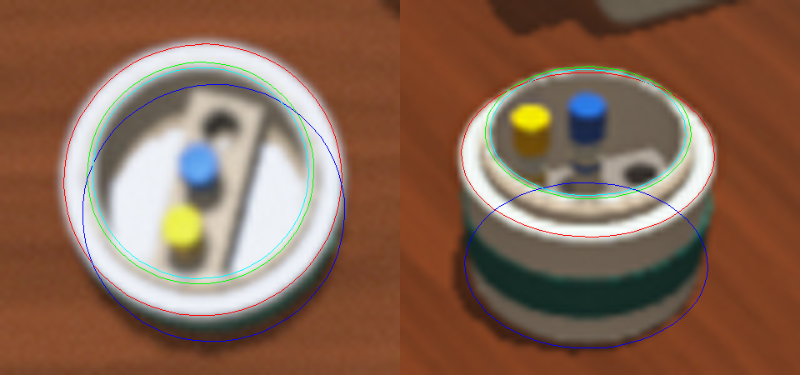

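```bash
python3 - <<'E'
from h import *
ct=pickle.load(open('t1.png.pkl','rb')); cs=pickle.load(open('s1.png.pkl','rb'))
o=[]
P=[.505,.3165]
for c,box in((ct,(100,245,80,80)),(cs,(195,150,80,80))):
    k=5;x,y,w,h=box
    im=cv2.resize(c['img'][y:y+h,x:x+w],None,fx=k,fy=k,interpolation=cv2.INTER_CUBIC)[:,:,::-1].copy()
    for D,z,col in((.136,.048,(0,0,255)),(.136,.004,(255,0,0)),(.048,.068,(255,255,0)),(.028,.086,(0,255,0)),(.028,.07,(255,255,255))):
        pts=np.array([(proj(c,[P[0]+D/2*np.cos(t),P[1]+D/2*np.sin(t),z])-[x,y]+.5)*k-.5 for t in np.linspace(0,6.28,60)])
        cv2.polylines(im,[pts.round().astype(int)],True,col,1)
    o.append(im)
a=np.hstack(o)
o=[]
d=np.array([.6073-.6357,-.028+.0352]); d/=np.linalg.norm(d); print(d,np.degrees(np.arctan2(d[1],d[0])))
S=np.array([.6356,-.0352])-.03*d; print('socket',S)
cv2.imwrite('pics/lid1.png',a)
u=np.array([483.3-469.6,-321.8+202.2]);print('rack y axis',u/np.linalg.norm(u))
E
```

```text
[-0.96933409  0.24574667] 165.77403610124824
socket [ 0.66468002 -0.0425724 ]
rack y axis [ 0.11380429 -0.99350319]
```

View pics/lid1.png

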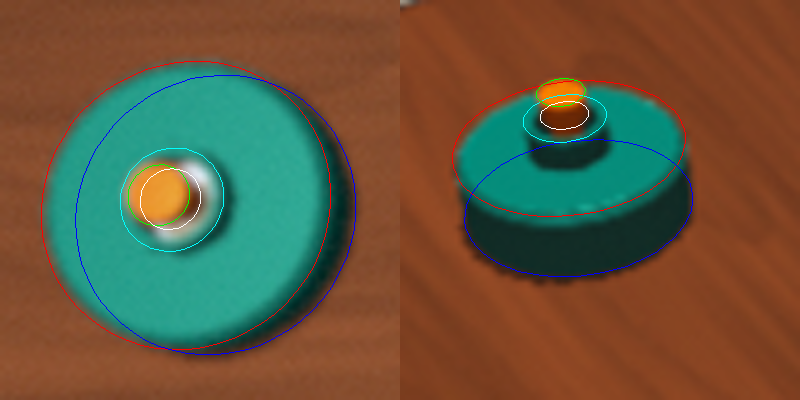

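```bash
python3 - <<'E'
from h import *
ct=pickle.load(open('t1.png.pkl','rb')); cs=pickle.load(open('s1.png.pkl','rb'))
print('wipes',atz(ct,(337,148),.18),atz(cs,(412,196),.18)); print('rub',atz(ct,(152,171),.165),atz(cs,(309,131),.165),'base',atz(ct,(168,192),0.0))
print('dish',atz(ct,(405,225),0.04),'tape',atz(ct,(269,327),.02))
s=manip.observe(); print(s['clock'])
def yaw(s): z=R.from_quat(s['eef_rot']).as_matrix()[:,2]; return np.degrees(np.arctan2(z[1],z[0]))
print(yaw(s), delta([.4833,-.3218,.2304]))
E
```

```text
wipes [ 0.78567232 -0.15835618  0.18      ] [ 0.77523737 -0.16633329  0.18      ]
rub [0.74627003 0.25390306 0.165     ] [0.74338269 0.24485869 0.165     ] base [0.74412225 0.26342374 0.        ]
dish [ 0.63843046 -0.32148329  0.04      ] tape [0.40283521 0.00854998 0.02      ]
2.8
63.94073757737497 [   0.84976222 -575.54463094 -651.79193842]
```

```bash
python3 -m jog '[[[0,-25,-28,3],[0,-50,-57,6],[0,-75,-85,9],[0,-100,-113,12],[0,-125,-142,15],[0,-150,-170,18],[0,-175,-198,21],[0,-200,-226,24],[0,-225,-255,27],[0,-250,-283,30],[0,-275,-311,33],[0,-300,-340,36]]]' 60 30
cat >> h.py <<'E'
def yaw(s): z=R.from_quat(s['eef_rot']).as_matrix()[:,2]; return np.degrees(np.arctan2(z[1],z[0]))
def go(p,yw=None):
    s=manip.observe(); print('t',s['clock'],'pos',s['position'].round(4),'yaw',yaw(s).round(2),'tilt',R.from_quat(s['eef_rot']).as_matrix()[2,:].round(4),'open',round(s['opening'],4),'F',s['wrist_force'].round(2))
    d=delta(p,s); t=None if yw is None else round((yaw(s)-yw+90)%180-90,2)
    print('delta',d.round(1),'turn',t,'len',np.linalg.norm(d).round(0))
E
python3 -c "
from h import *
go([.4833,-.3218,.2],6.5)"
```

```text
clock: 3.8
position: [0.3729, 0.0777, 0.2317]
eef_rot: [-0.17, 0.686, 0.17, 0.687]
wrist_force: [1.3, -0.0, 0.5]
opening: 0.0514
t 3.8 pos [0.3729 0.0777 0.2317] yaw 27.81 tilt [-1.0e+00 -3.0e-04  1.3e-03] open 0.0514 F [ 1.33 -0.04  0.5 ]
delta [  31.7 -404.8  -88.8] turn 21.31 len 416.0
```

```bash
python3 -m jog '[[[3,-40,-9,2],[6,-80,-18,4],[9,-120,-26,6],[12,-160,-35,8],[15,-200,-44,11],[18,-240,-53,13],[21,-280,-61,15],[24,-320,-70,17],[27,-355,-78,19],[30,-382,-84,20],[31.5,-398,-87.5,21],[31.7,-404.8,-88.8,21.3]]]' 50 30
python3 -c "
from h import *
go([.4833,-.3218,.090],6.5)
c=savecam('top','t2.png');c=savecam('side','s2.png')
"
python3 -c "
import cv2,numpy as np
t=cv2.imread('pics/t2.png'); s=cv2.imread('pics/s2.png')
cv2.imwrite('pics/c2.png',np.hstack([cv2.resize(t[230:330,350:450],(400,400)),cv2.resize(s[200:350,270:420],(400,400))]))"
```

```text
clock: 4.8
position: [0.4835, -0.3243, 0.1991]
eef_rot: [-0.039, 0.706, 0.039, 0.706]
wrist_force: [-0.7, -0.4, 0.5]
opening: 0.0425
t 4.8 pos [ 0.4835 -0.3243  0.1991] yaw 6.36 tilt [-1.e+00  1.e-04  9.e-04] open 0.0425 F [-0.74 -0.43  0.53]
delta [109.1   2.5  -0. ] turn -0.14 len 109.0
```

View pics/c2.png

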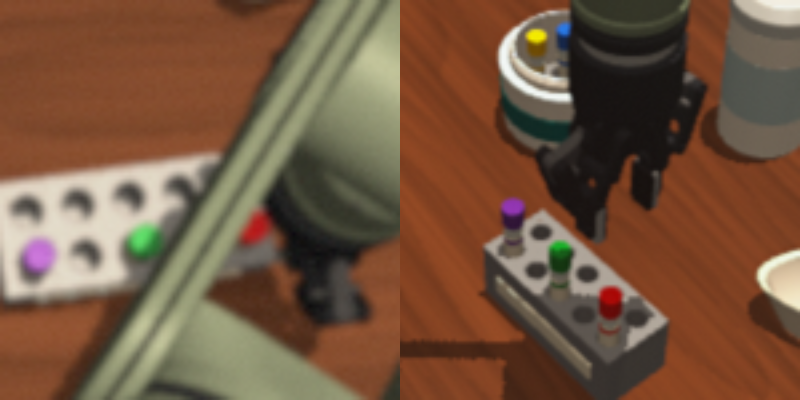

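```bash
python3 -m jog '[[[25,2.5,0,0],[50,2.5,0,0],[75,2.5,0,0],[92,2.5,0,0],[103,2.5,0,0],[109,2.5,0,0],[109,2.5,0,0]]]' 50 30
python3 -m jog '[[[0,0,0,0],[0,0,0,0],[0,0,0,0],[0,0,0,0],[0,0,0,0]]]' 0 30
python3 -c "
from h import *
go([.4833,-.3218,.235])
c=savecam('side','s3.png')
"
python3 -c "
import cv2,numpy as np
s=cv2.imread('pics/s3.png')
cv2.imwrite('pics/c3.png',cv2.resize(s[220:370,270:420],(600,600),interpolation=2))"
```

```text
clock: 5.48
position: [0.4828, -0.3187, 0.09]
eef_rot: [-0.039, 0.706, 0.041, 0.706]
wrist_force: [0.3, 0.3, 0.6]
opening: 0.0431
clock: 5.9
position: [0.4834, -0.3191, 0.0911]
eef_rot: [-0.04, 0.705, 0.04, 0.707]
wrist_force: [0.4, 0.2, 4.2]
opening: 0.018
t 5.9 pos [ 0.4834 -0.3191  0.0911] yaw 6.5 tilt [-1.0e+00  7.0e-04  1.6e-03] open 0.018 F [0.37 0.18 4.17]
delta [-143.9   -2.6   -0.2] turn None len 144.0
```

View pics/c3.png

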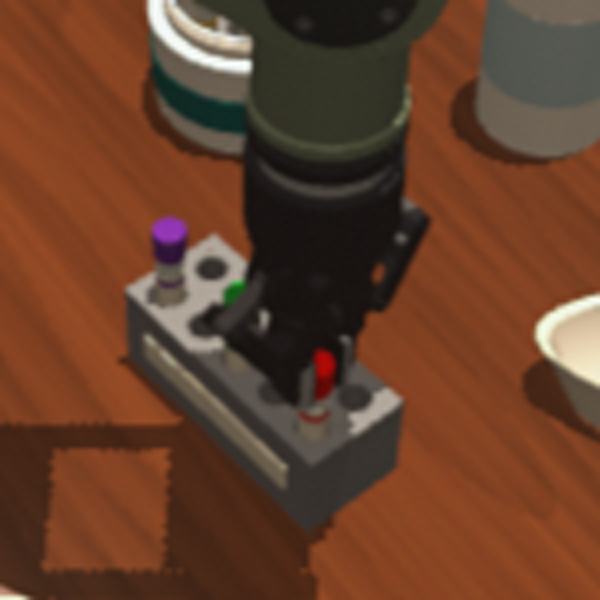

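```bash
python3 -m jog '[[[-12,0,0,0],[-30,0,0,0],[-50,0,0,0],[-75,0,0,0],[-100,0,0,0],[-125,0,0,0],[-140,0,0,0],[-144,0,0,0],[-144,0,0,0]]]' 0 30
python3 -c "
from h import *
# want tube axis (tool y=-2.6) at socket with yaw 75.8
y=np.radians(75.8); 
ty=np.array([-np.sin(y),np.cos(y)]) # tool y = z x x: check
s=manip.observe(); m=R.from_quat(s['eef_rot']).as_matrix(); print(m[:,1], yaw(s))
S=np.array([.6647,-.0426])
go([*(S+.0026*ty),.235],75.8)
c=savecam('side','s4.png');savecam('top','t4.png')
"
python3 -c "
import cv2,numpy as np
s=cv2.imread('pics/s4.png');t=cv2.imread('pics/t4.png')
cv2.imwrite('pics/c4.png',np.hstack([cv2.resize(t[230:330,350:450],(400,400)),cv2.resize(s[200:350,270:420],(400,400),interpolation=2)]))"
```

```text
clock: 6.7
position: [0.4834, -0.3196, 0.236]
eef_rot: [-0.04, 0.705, 0.04, 0.707]
wrist_force: [-0.9, -1.0, -0.7]
opening: 0.0176
[-1.13183552e-01  9.93573711e-01 -8.74442124e-04] 6.4990303953509185
t 6.7 pos [ 0.4834 -0.3196  0.236 ] yaw 6.5 tilt [-1.0e+00 -9.0e-04  3.2e-03] open 0.0176 F [-0.92 -0.97 -0.67]
delta [  1.5 255.6 209. ] turn -69.3 len 330.0
```

View pics/c4.png

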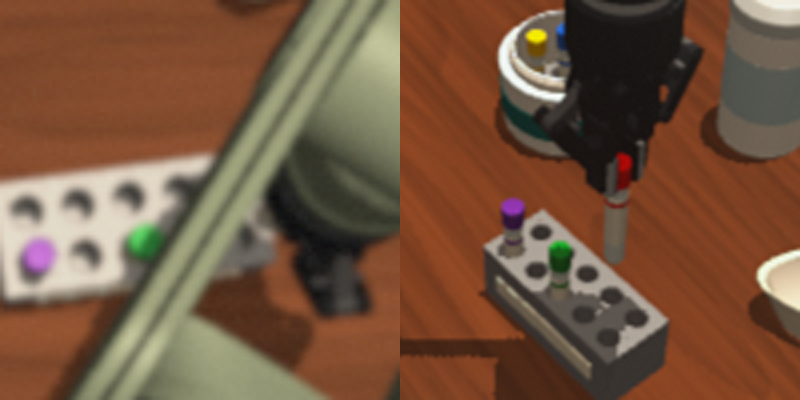

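```bash
python3 -m jog '[[[0,15,12,-4],[0,40,33,-10],[0,70,57,-17],[0,100,82,-24],[0,130,106,-31],[0,160,131,-38],[0,187,153,-45],[0,210,172,-52],[0,228,187,-58],[0,242,198,-63],[1,251,205,-67],[1.5,255.6,209,-69.3]]]' 0 30
python3 -m jog '[[[0,0,0,0],[0,0,0,0],[0,0,0,0]]]'
python3 -c "
from h import *
y=np.radians(75.8); m=R.from_quat(manip.observe()['eef_rot']).as_matrix(); print(m[:,1])
S=np.array([.6647,-.0426])
go([*(S+.0026*np.array([-np.sin(y),np.cos(y)])),.088],75.8)
c=savecam('side','s5.png');savecam('top','t5.png')
p4=pickle.load(open('s4.png.pkl','rb')); print(proj(p4,[.4834,-.3222,.156]))
"
python3 -c "
import cv2,numpy as np
s=cv2.imread('pics/s5.png');t=cv2.imread('pics/t5.png')
cv2.imwrite('pics/c5.png',np.hstack([cv2.resize(t[180:280,240:340],(400,400)),cv2.resize(s[140:270,270:400],(400,400),interpolation=2)]))"
```

```text
clock: 7.8
position: [0.6612, -0.0394, 0.23]
eef_rot: [-0.434, 0.558, 0.438, 0.556]
wrist_force: [-0.2, -0.7, -0.2]
opening: 0.0179
clock: 8.05
position: [0.6605, -0.0396, 0.2285]
eef_rot: [-0.433, 0.559, 0.438, 0.556]
wrist_force: [-0.4, -0.9, -0.3]
opening: 0.0175
[-0.97035056  0.24157231  0.00791324]
t 8.05 pos [ 0.6605 -0.0396  0.2285] yaw 76.02 tilt [-1.      0.0079  0.001 ] open 0.0175 F [-0.38 -0.91 -0.32]
delta [140.5  -3.3  -2. ] turn 0.22 len 141.0
[349.88798017 295.80822861]
```

View pics/c5.png

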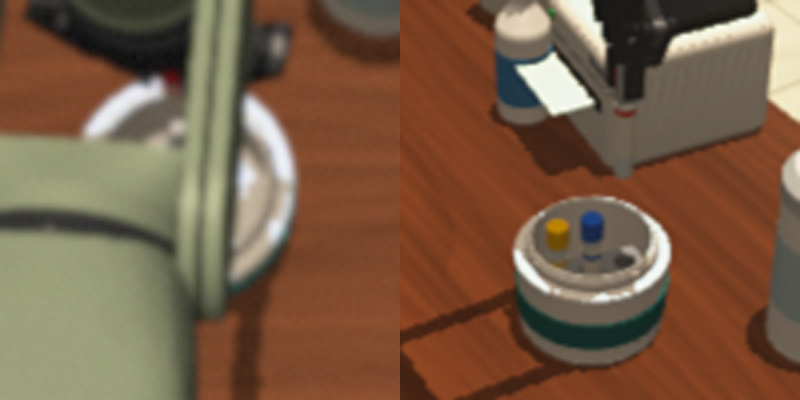

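```bash
python3 -c "
from h import *
c=pickle.load(open('s5.png.pkl','rb')); s=manip.observe(); m=R.from_quat(s['eef_rot']).as_matrix();print(m[:,0])
x0,y0,k=305,150,8
im=cv2.resize(c['img'][y0:y0+110,x0:x0+70],None,fx=k,fy=k,interpolation=2)[:,:,::-1].copy()
def pt(uv,col): cv2.circle(im,tuple(((np.array(uv)-[x0,y0]+.5)*k-.5).round().astype(int)),2,col,-1)
def pl(ps,col): cv2.polylines(im,[np.array([((proj(c,p)-[x0,y0]+.5)*k-.5) for p in ps]).round().astype(int)],False,col,1)
def tube(off,col):
  b=s['position']+m@np.array([.082,off,0])
  for sg in(-1,1): 
    cd=np.cross(m[:,0],np.array(c['pose'])[:3,2]);cd/=np.linalg.norm(cd)
    pl([b-m[:,0]*.008+sg*.008*cd,b-m[:,0]*.085+sg*.008*cd],col)
  a=np.linspace(0,6.28,30); X=np.array(c['pose'])[:3,0];Y=np.array(c['pose'])[:3,1]
  pl([b-m[:,0]*.008+.008*(np.cos(t)*X+np.sin(t)*Y) for t in a],col); return b
print(tube(-.0026,(0,255,0)));tube(0,(255,0,0))
S=np.array([.6647,-.0426]);pl([[S[0]+.00925*np.cos(t),S[1]+.00925*np.sin(t),.056] for t in np.linspace(0,6.28,30)],(0,0,255))
cv2.imwrite('pics/c5b.png',im[:600]); cv2.imwrite('pics/c5c.png',im[280:])
"
```

```text
[-0.00559673  0.00279045 -0.99998044]
[ 0.6628274  -0.04036907  0.14750309]
```

View pics/c5b.png

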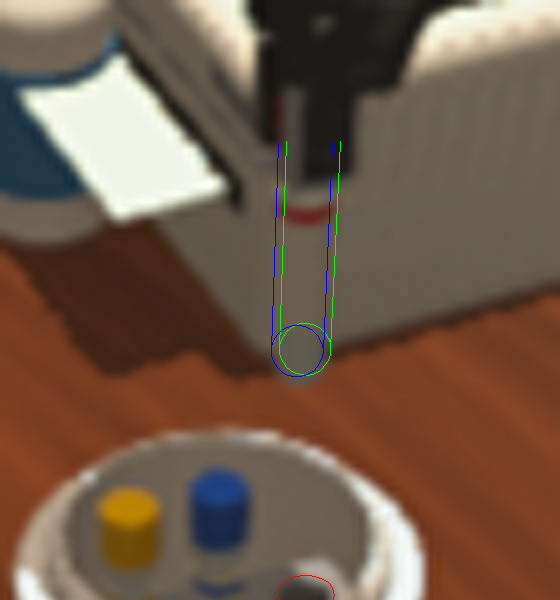

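View pics/c5c.png

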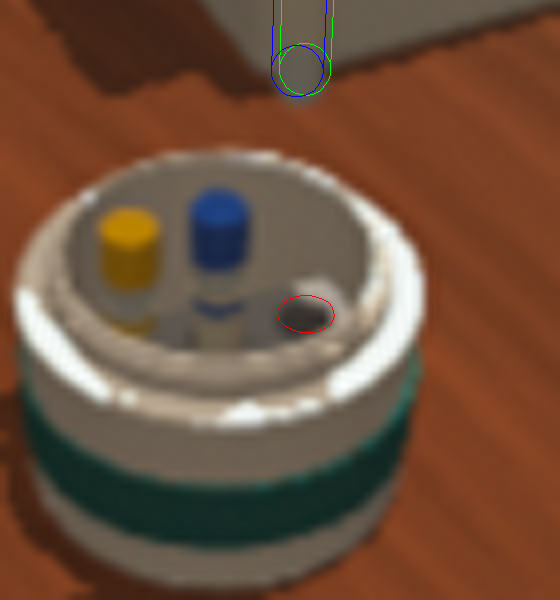

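```bash
python3 -m jog '[[[10,-2.5,-1.8,0.2],[25,-2.5,-1.8,0.2],[45,-2.5,-1.8,0.2],[60,-2.5,-1.8,0.2],[68,-2.5,-1.8,0.2],[68,-2.5,-1.8,0.2],[68,-2.5,-1.8,0.2]]]' 0 30
cat > tb.py <<'E'
from h import *
import sys
n=sys.argv[1]; off=float(sys.argv[2])
c=savecam('side',n+'.png'); s=manip.observe(); m=R.from_quat(s['eef_rot']).as_matrix();print(s['clock'],s['position'].round(4),m[:,0].round(4),yaw(s),s['wrist_force'].round(1))
x0,y0,k=305,150,8
im=cv2.resize(c['img'][y0:y0+110,x0:x0+70],None,fx=k,fy=k,interpolation=2)[:,:,::-1].copy()
def pl(ps,col): cv2.polylines(im,[np.array([((proj(c,p)-[x0,y0]+.5)*k-.5) for p in ps]).round().astype(int)],False,col,1)
b=s['position']+m@np.array([.082,off,0])
cd=np.cross(m[:,0],np.array(c['pose'])[:3,2]);cd/=np.linalg.norm(cd)
for sg in(-1,1): pl([b-m[:,0]*.008+sg*.008*cd,b-m[:,0]*.085+sg*.008*cd],(0,255,0))
a=np.linspace(0,6.28,30); X=np.array(c['pose'])[:3,0];Y=np.array(c['pose'])[:3,1]
pl([b-m[:,0]*.008+.008*(np.cos(t)*X+np.sin(t)*Y) for t in a],(0,255,0))
S=np.array([.6647,-.0426]);pl([[S[0]+.00925*np.cos(t),S[1]+.00925*np.sin(t),.056] for t in np.linspace(0,6.28,30)],(0,0,255))
e=np.array([*(S-b[:2]),0]); print('bottom',b.round(4),'correction tool mm',(m.T@e*1e3).round(2))
cv2.imwrite('pics/%sb.png'%n,im[100:700])
E
python3 tb.py s6 -.002
```

```text
clock: 8.73
position: [0.6624, -0.0425, 0.1613]
eef_rot: [-0.432, 0.559, 0.436, 0.557]
wrist_force: [-0.1, 0.4, 0.3]
opening: 0.0175
8.7833 [ 0.6629 -0.0424  0.1622] [-0.0042  0.0027 -1.    ] 75.7789653233916 [-0.5 -1.1  0.5]
bottom [ 0.6645 -0.0427  0.0802] correction tool mm [-0.   -0.2   0.18]
```

View pics/s6b.png

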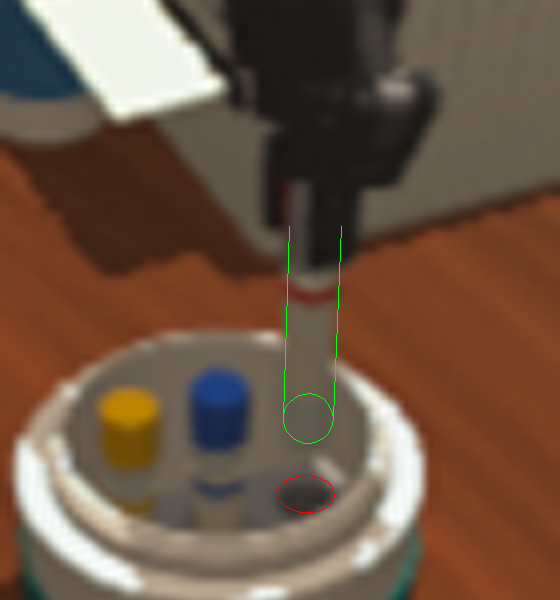

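```bash
python3 -m jog '[[[6,0,0,0],[14,0,0,0],[22,0,0,0],[30,0,0,0],[38,0,0,0],[46,0,0,0],[54,0,0,0],[60,0,0,0],[65,0,0,0],[68,0,0,0]]]' 0 30
python3 tb.py s7 -.002
```

```text
clock: 9.62
position: [0.6623, -0.0423, 0.0933]
eef_rot: [-0.432, 0.559, 0.436, 0.557]
wrist_force: [-0.7, -0.2, -0.6]
opening: 0.018
9.6667 [ 0.6622 -0.0422  0.093 ] [-0.0057  0.0028 -1.    ] 75.78098739895765 [-0.6 -0.   0.1]
bottom [ 0.6636 -0.0425  0.011 ] correction tool mm [-0.01 -1.06  0.17]
```

View pics/s7b.png

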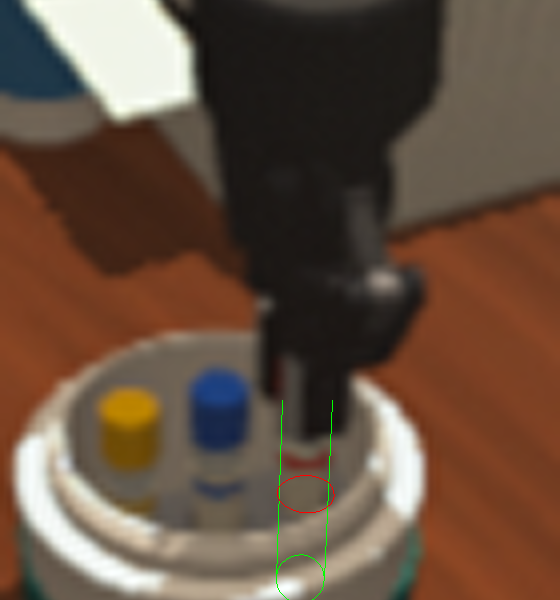

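```bash
python3 -m jog '[[[1.5,-0.5,0,0],[3,-0.5,0,0],[4,-0.5,0,0],[5,-0.5,0,0],[5,-0.5,0,0]]]' 0 30; python3 -c "
from h import *
go([.66,-.04,.088])"
```

```text
clock: 10.08
position: [0.6633, -0.0424, 0.0892]
eef_rot: [-0.433, 0.558, 0.436, 0.558]
wrist_force: [0.0, 0.1, 2.7]
opening: 0.0175
t 10.0833 pos [ 0.6633 -0.0424  0.0892] yaw 75.78 tilt [-1.      0.0041  0.0016] open 0.0175 F [0.01 0.13 2.73]
delta [1.2 3.8 1.6] turn None len 4.0
```

```bash
python3 -m jog '[[[0.8,0,0,0],[1.6,0,0,0],[2,0,0,0],[2,0,0,0]]]' 0 30; python3 -c "
from h import *
go([.66,-.04,.088])"
```

```text
clock: 10.42
position: [0.6641, -0.0426, 0.0889]
eef_rot: [-0.434, 0.558, 0.435, 0.558]
wrist_force: [-0.8, 0.1, 8.6]
opening: 0.0182
t 10.4167 pos [ 0.6641 -0.0426  0.0889] yaw 75.78 tilt [-1.      0.0013  0.0019] open 0.0182 F [-0.78  0.07  8.58]
delta [0.9 4.6 1.5] turn None len 5.0
```

```bash
python3 -m jog '[[[-0.5,0,0,0],[-0.5,0,0,0],[-0.5,0,0,0]]]' 31 30;  python3 -m jog '[[[-3,0,0,0],[-8,0,0,0],[-18,0,0,0],[-35,0,0,0],[-60,0,0,0],[-90,0,0,0],[-115,0,0,0],[-122,0,0,0]]]' 31 30; python3 tb.py s8 -.002; python3 -c "
from h import *
go([.505,.317,.21],64)"
```

```text
clock: 10.67
position: [0.664, -0.0426, 0.0891]
eef_rot: [-0.433, 0.558, 0.435, 0.558]
wrist_force: [-0.1, 1.3, -0.8]
opening: 0.0263
clock: 11.33
position: [0.6663, -0.043, 0.2171]
eef_rot: [-0.436, 0.555, 0.433, 0.561]
wrist_force: [2.1, 0.2, 1.4]
opening: 0.0263
11.3833 [ 0.6661 -0.043   0.2164] [ 0.0076  0.0015 -1.    ] 75.78283305066113 [0.5 0.3 0.4]
bottom [ 0.6687 -0.0434  0.1344] correction tool mm [-0.03  4.03 -0.24]
t 11.3833 pos [ 0.6661 -0.043   0.2164] yaw 75.78 tilt [-1.     -0.007   0.0033] open 0.0263 F [0.47 0.32 0.36]
delta [  5.7 244.6 309.4] turn 11.78 len 394.0
```

View pics/s8b.png

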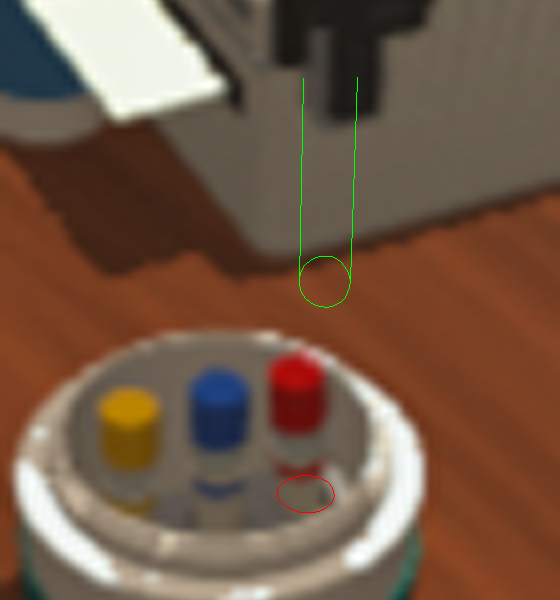

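```bash
python3 -m jog '[[[0,16,20,0],[0,38,48,0],[1,62,78,0],[1,87,110,0],[2,112,142,0],[3,137,173,0],[4,162,205,0],[5,186,235,0],[5,208,263,0],[6,226,286,0],[6,239,302,0],[6,244.6,309.4,0]]]' 70 40; python3 -m jog '[[[0,0,0,0],[0,0,0,0]]]'
cat > kb.py <<'E'
from h import *
import sys
n=sys.argv[1]; P=[float(sys.argv[2]),float(sys.argv[3])]; zb=float(sys.argv[4])
s=manip.observe(); go([*P,zb+.070])
o=[]
for cam in('top','side'):
    c=savecam(cam,n+cam[0]+'.png'); q=proj(c,[*P,zb+.05]).round().astype(int); w=80; k=5; x=max(0,q[0]-40);y=max(0,q[1]-40)
    im=cv2.resize(c['img'][y:y+w,x:x+w],None,fx=k,fy=k,interpolation=cv2.INTER_CUBIC)[:,:,::-1].copy()
    for D,z,col in((.136,.048,(0,0,255)),(.048,.068,(255,255,0)),(.028,.086,(0,255,0)),(.136,.004,(255,0,0))):
        pts=np.array([(proj(c,[P[0]+D/2*np.cos(t),P[1]+D/2*np.sin(t),z+zb])-[x,y]+.5)*k-.5 for t in np.linspace(0,6.28,60)])
        cv2.polylines(im,[pts.round().astype(int)],True,col,1)
    o.append(im)
cv2.imwrite('pics/%sk.png'%n,np.hstack(o))
E
python3 kb.py a1 .505 .317 0
```

```text
clock: 12.38
position: [0.5029, 0.3191, 0.2084]
eef_rot: [-0.436, 0.556, 0.434, 0.559]
wrist_force: [1.1, 0.6, 0.4]
opening: 0.0598
clock: 12.55
position: [0.5025, 0.3188, 0.2074]
eef_rot: [-0.436, 0.556, 0.434, 0.558]
wrist_force: [0.4, 0.3, 0.6]
opening: 0.0597
t 12.55 pos [0.5025 0.3188 0.2074] yaw 76.0 tilt [-1.0e+00 -3.7e-03  4.0e-04] open 0.0597 F [0.39 0.31 0.57]
delta [137.4  -2.3  -1.2] turn None len 137.0
```

View pics/a1k.png

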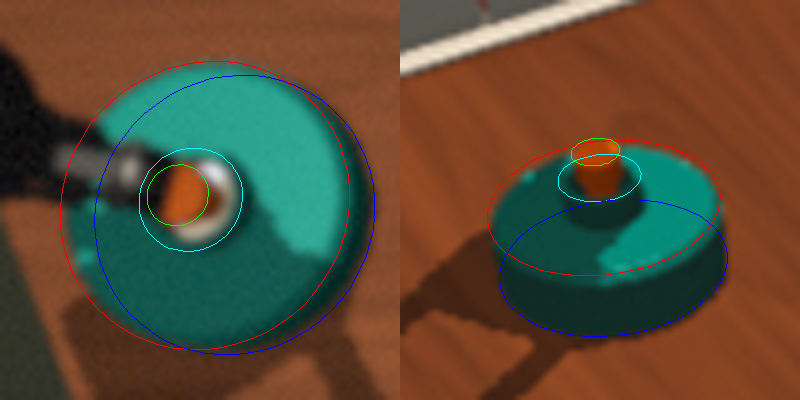

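```bash
python3 -m jog '[[[15,-2,-1.6,0],[35,-2,-1.6,0],[60,-2,-1.6,0],[85,-2,-1.6,0],[105,-2,-1.6,0],[118,-2,-1.6,0],[127,-2,-1.6,0],[133,-2,-1.6,0],[136,-2,-1.6,0],[136,-2,-1.6,0]]]' 70 40
python3 kb.py a2 .505 .316 0
```

```text
clock: 13.48
position: [0.5058, 0.3155, 0.0719]
eef_rot: [-0.436, 0.557, 0.434, 0.559]
wrist_force: [0.5, 0.1, 0.4]
opening: 0.06
t 13.4833 pos [0.5058 0.3155 0.0719] yaw 75.85 tilt [-1.     -0.0045  0.001 ] open 0.06 F [0.5  0.06 0.43]
delta [1.9 1.  0.3] turn None len 2.0
```

View pics/a2k.png

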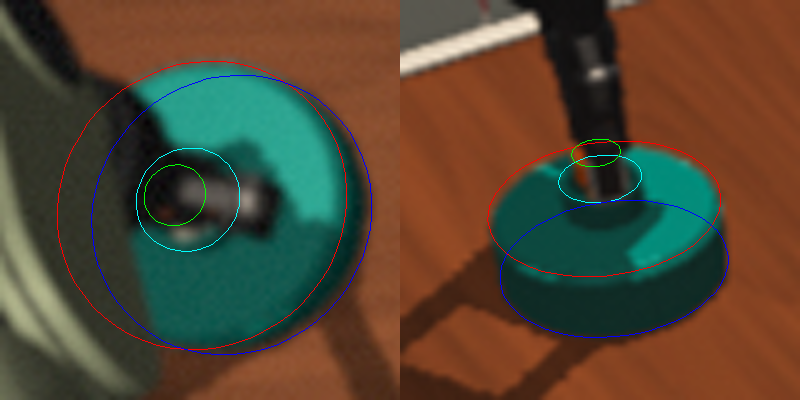

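```bash
python3 -m jog '[[[0.7,0.5,0,0],[0.7,0.5,0,0],[0.7,0.5,0,0],[0.7,0.5,0,0],[0.7,0.5,0,0],[0.7,0.5,0,0]]]' 0 60
python3 -c "
from h import *
go([.505,.316,.07])"
```

```text
clock: 14.08
position: [0.5062, 0.3167, 0.0733]
eef_rot: [-0.436, 0.555, 0.434, 0.56]
wrist_force: [-0.7, 0.8, 6.2]
opening: 0.0253
t 14.0833 pos [0.5062 0.3167 0.0733] yaw 75.88 tilt [-1.     -0.0071  0.004 ] open 0.0253 F [-0.65  0.76  6.19]
delta [ 3.3  1.  -1. ] turn None len 4.0
```

```bash
python3 -m jog '[[[-2,0,0,0],[-5,0,0,0],[-10,0,0,0],[-16,0,0,0],[-22,0,0,0],[-28,0,0,0],[-30,0,0,0],[-30,0,0,0]]]' 0 60
python3 kb.py a3 .505 .316 .030
```

```text
clock: 14.75
position: [0.5064, 0.3169, 0.1042]
eef_rot: [-0.436, 0.554, 0.434, 0.561]
wrist_force: [0.4, -0.5, -3.2]
opening: 0.0254
t 14.75 pos [0.5064 0.3169 0.1042] yaw 75.88 tilt [-1.     -0.0084  0.0052] open 0.0254 F [ 0.44 -0.51 -3.18]
delta [ 4.2  1.2 -1.3] turn None len 5.0
```

View pics/a3k.png

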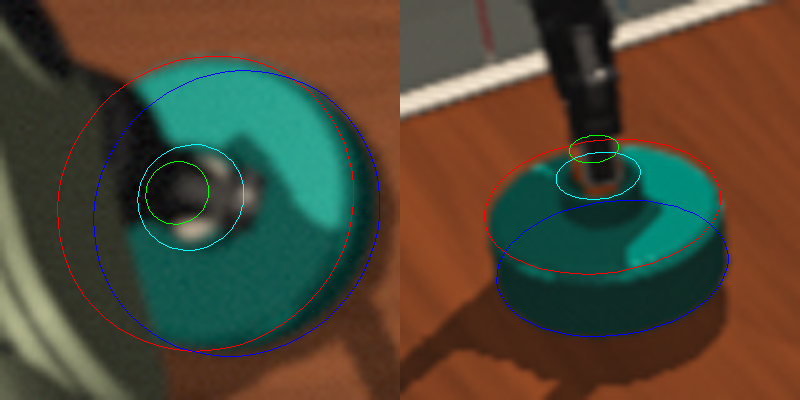

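```bash
python3 -c "
from h import *
go([.6366,-.0346,.235]); print(R.from_quat(manip.observe()['eef_rot']).as_matrix()[:,0])"
```

```text
t 14.85 pos [0.5059 0.3166 0.1033] yaw 75.88 tilt [-1.     -0.0071  0.0039] open 0.0253 F [-0.35  0.13 -3.77]
delta [-131.4 -213.4 -308.1] turn None len 397.0
[ 0.00780025  0.00206961 -0.99996744]
```

```bash
python3 -m jog '[[[-12,0,0,0],[-32,-4,-6,0],[-58,-14,-20,0],[-84,-30,-43,0],[-106,-50,-72,0],[-120,-73,-105,0],[-128,-97,-140,0],[-131,-121,-175,0],[-131,-145,-209,0],[-131,-167,-241,0],[-131,-186,-268,0],[-131,-200,-289,0]]]' 0 60
python3 -c "
from h import *
go([.6366,-.0346,.235])"
```

```text
clock: 15.85
position: [0.6288, -0.0161, 0.2339]
eef_rot: [-0.435, 0.556, 0.433, 0.56]
wrist_force: [-0.2, -0.1, -2.9]
opening: 0.0254
t 15.85 pos [ 0.6288 -0.0161  0.2339] yaw 75.76 tilt [-1.     -0.0067  0.0028] open 0.0254 F [-0.21 -0.08 -2.88]
delta [ -1.1 -12.1 -16.1] turn None len 20.0
```

```bash
python3 -m jog '[[[0,-6,-8,0],[0,-10,-14,0],[0,-12,-16,0],[0,-12,-16,0],[0,-12,-16,0],[0,-12,-16,0]]]' 0 60
python3 kb.py a4 .6356 -.0352 .161
```

```text
clock: 16.35
position: [0.6362, -0.033, 0.234]
eef_rot: [-0.436, 0.555, 0.434, 0.56]
wrist_force: [0.8, 0.9, -3.5]
opening: 0.0253
t 16.35 pos [ 0.6362 -0.033   0.234 ] yaw 75.86 tilt [-1.     -0.0063  0.0032] open 0.0253 F [ 0.81  0.9  -3.51]
delta [ 3.   0.  -2.3] turn None len 4.0
```

View pics/a4k.png

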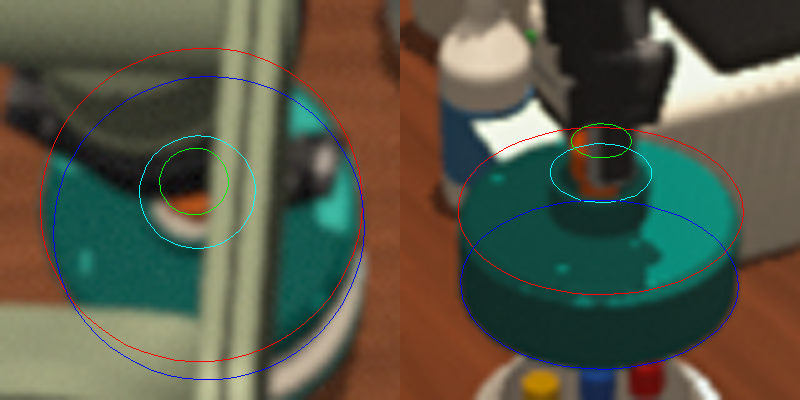

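```bash
python3 -m jog '[[[8,0,-1.2,0],[18,0,-1.2,0],[30,0,-1.2,0],[42,0,-1.2,0],[50,0,-1.2,0],[55,0,-1.2,0],[57,0,-1.2,0],[57,0,-1.2,0]]]' 0 60
python3 kb.py a5 .6356 -.0352 .1035
```

```text
clock: 17.12
position: [0.6362, -0.0343, 0.1765]
eef_rot: [-0.436, 0.556, 0.434, 0.56]
wrist_force: [-0.2, 0.2, -4.5]
opening: 0.0252
t 17.1167 pos [ 0.6362 -0.0343  0.1765] yaw 75.85 tilt [-1.     -0.0057  0.0029] open 0.0252 F [-0.23  0.22 -4.45]
delta [ 3.   0.4 -1. ] turn None len 3.0
```

View pics/a5k.png

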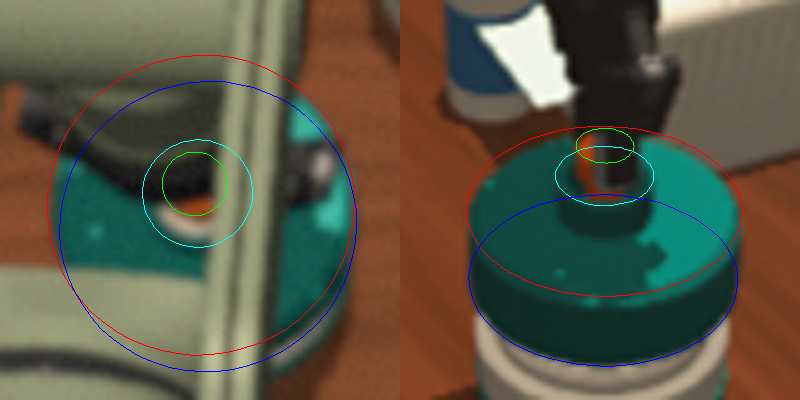

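```bash
python3 -m jog '[[[3,0,-0.4,0],[7,0,-0.4,0],[11,0,-0.4,0],[15,0,-0.4,0],[18,0,-0.4,0],[20,0,-0.4,0],[21,0,-0.4,0]]]' 0 60
python3 -c "
from h import *
go([.6366,-.0346,.152])"
```

```text
clock: 17.8
position: [0.6366, -0.0347, 0.156]
eef_rot: [-0.436, 0.555, 0.433, 0.56]
wrist_force: [0.0, 0.3, -3.6]
opening: 0.0255
t 17.8 pos [ 0.6366 -0.0347  0.156 ] yaw 75.85 tilt [-1.     -0.0069  0.0031] open 0.0255 F [ 0.03  0.3  -3.59]
delta [4.  0.1 0.1] turn None len 4.0
```

```bash
python3 -m jog '[[[1,0,0,0],[2,0,0,0],[3,0,0,0],[4,0,0,0],[5,0,0,0],[5.5,0,0,0],[5.5,0,0,0]]]' 0 60
python3 -c "
from h import *
go([.6366,-.0346,.152])"
```

```text
clock: 18.38
position: [0.6367, -0.0349, 0.1513]
eef_rot: [-0.436, 0.555, 0.433, 0.56]
wrist_force: [-1.0, -0.7, 0.8]
opening: 0.0256
t 18.3833 pos [ 0.6367 -0.0349  0.1513] yaw 75.85 tilt [-1.     -0.0076  0.003 ] open 0.0256 F [-0.98 -0.74  0.77]
delta [-0.7  0.2  0.2] turn None len 1.0
```

```bash
python3 -m jog '[[[0.7,0,0,0],[1.4,0,0,0],[1.4,0,0,0]]]' 0 60
python3 kb.py a6 .6356 -.0352 .078
```

```text
clock: 18.63
position: [0.6367, -0.0349, 0.1513]
eef_rot: [-0.436, 0.555, 0.433, 0.561]
wrist_force: [-2.4, 0.9, 4.2]
opening: 0.0252
t 18.6333 pos [ 0.6367 -0.0349  0.1513] yaw 75.85 tilt [-1.     -0.0086  0.0031] open 0.0252 F [-2.41  0.9   4.25]
delta [ 3.3  1.1 -0.6] turn None len 3.0
```

View pics/a6k.png

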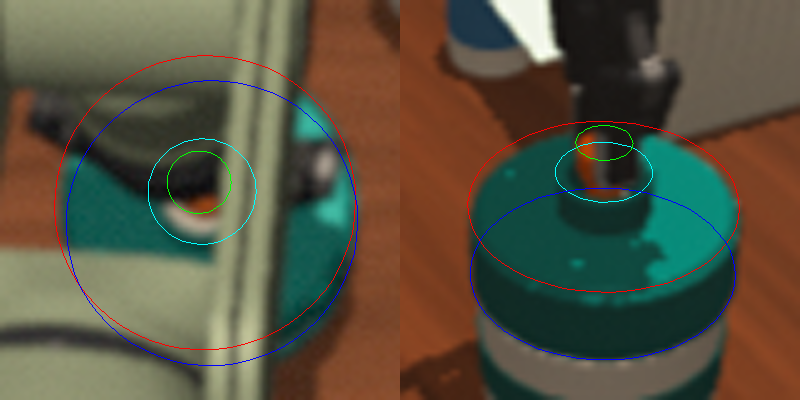

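```bash
python3 -m jog '[[[-0.8,0,0,0],[-0.8,0,0,0],[-0.8,0,0,0],[-0.8,0,0,0],[-0.8,0,0,0],[-0.8,0,0,0],[-0.8,0,0,0]]]' 84 60
python3 kb.py a7 .6356 -.0352 .078
```

```text
clock: 19.32
position: [0.6368, -0.0349, 0.1519]
eef_rot: [-0.436, 0.555, 0.433, 0.561]
wrist_force: [-0.1, -0.6, -0.9]
opening: 0.0719
t 19.3167 pos [ 0.6368 -0.0349  0.1519] yaw 75.85 tilt [-1.     -0.0085  0.0032] open 0.0719 F [-0.1  -0.57 -0.93]
delta [ 3.9  1.1 -0.6] turn None len 4.0
```

View pics/a7k.png

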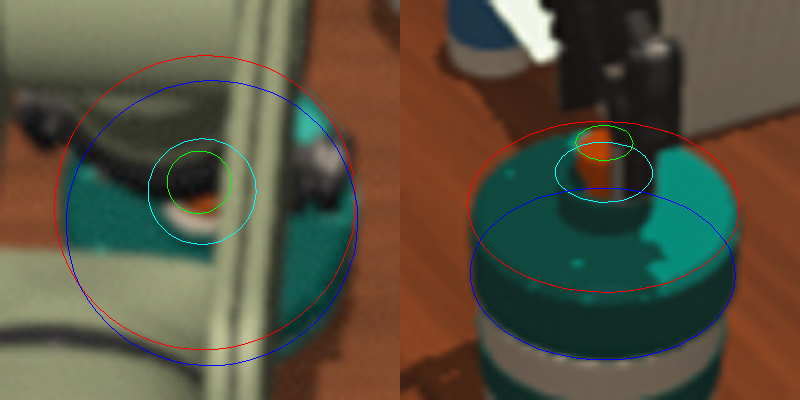

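```bash
python3 -m jog '[[[3,0.6,-0.3,0],[7,0.6,-0.3,0],[11,0.6,-0.3,0],[15,0.6,-0.3,0],[18,0.6,-0.3,0],[21,0.6,-0.3,0],[23,0.6,-0.3,0],[24,0.6,-0.3,0],[24,0.6,-0.3,0]]]' 84 60
python3 kb.py a8 .6356 -.0352 .078
```

```text
clock: 20.17
position: [0.6362, -0.035, 0.1277]
eef_rot: [-0.436, 0.555, 0.433, 0.56]
wrist_force: [0.6, -0.7, -0.4]
opening: 0.0716
t 20.1667 pos [ 0.6362 -0.035   0.1277] yaw 75.85 tilt [-1.     -0.0081  0.0031] open 0.0716 F [ 0.62 -0.7  -0.39]
delta [-20.3   0.4  -0.3] turn None len 20.0
```

View pics/a8k.png

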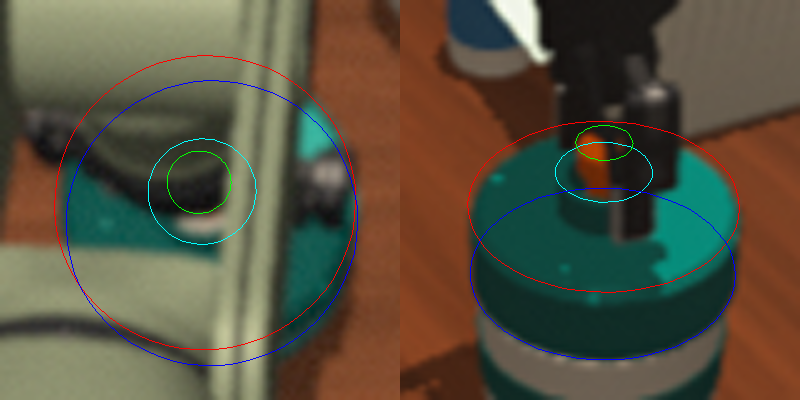

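```bash
python3 -m jog '[[[0,0,0,0],[0,0,0,0],[0,0,0,0],[0,0,0,0],[0,0,0,0],[0,0,0,0]]]' 0 40
python3 -c "
from h import *
go([.6356,-.0352,.138])"
```

```text
clock: 20.77
position: [0.6368, -0.0351, 0.1287]
eef_rot: [-0.437, 0.555, 0.433, 0.561]
wrist_force: [0.3, -0.6, 4.3]
opening: 0.0456
t 20.7667 pos [ 0.6368 -0.0351  0.1287] yaw 75.85 tilt [-0.9999 -0.01    0.0033] open 0.0456 F [ 0.28 -0.56  4.31]
delta [-9.3  1.  -0.4] turn None len 9.0
```

```bash
python3 -m jog '[[[-2,0,0,0],[-4,0,0,0],[-7,0,0,0],[-10,0,0,0],[-14,0,0,0],[-18,0,0,0],[-22,0,0,0],[-24,0,0,0],[-24,0,0,0]]]' 0 40
python3 kb.py a9 .6356 -.0352 .102
```

```text
clock: 21.52
position: [0.6369, -0.0351, 0.1536]
eef_rot: [-0.437, 0.554, 0.432, 0.561]
wrist_force: [0.1, -0.4, -0.9]
opening: 0.0457
t 21.5167 pos [ 0.6369 -0.0351  0.1536] yaw 75.85 tilt [-0.9999 -0.0114  0.0035] open 0.0457 F [ 0.1  -0.43 -0.87]
delta [-18.5   1.   -0.3] turn None len 18.0
```

View pics/a9k.png

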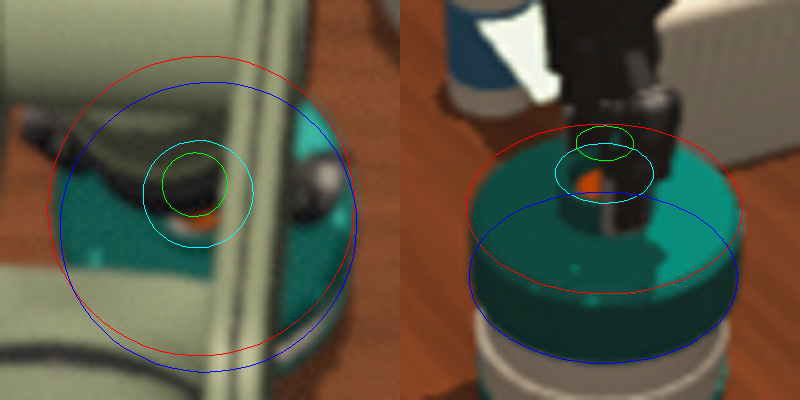

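```bash
python3 -m jog '[[[-4,0,0,0],[-10,0,0,0],[-18,0,0,0],[-28,0,0,0],[-40,0,0,0],[-54,0,0,0],[-70,0,0,0],[-86,0,0,0],[-100,0,0,0],[-112,0,0,0],[-119,0,0,0],[-122,0,0,0]]]' 0 40
python3 -m jog '[[[0,0,0,0],[0,0,0,0],[0,0,0,0],[0,0,0,0],[0,0,0,0],[0,0,0,0]]]' 0 40
python3 -c "
from h import *
go([.6356,-.0352,.275]); savecam('side','b1.png'); savecam('top','b1t.png')
c=cv2.imread('pics/b1.png'); cv2.imwrite('pics/b1c.png',cv2.resize(c[100:290,240:430],(600,600),interpolation=2))
c=cv2.imread('pics/b1t.png'); cv2.imwrite('pics/b1tc.png',cv2.resize(c[150:300,220:420],(800,600),interpolation=2))
print(np.degrees(np.arccos(-R.from_quat(manip.observe()['eef_rot']).as_matrix()[2,0])))"
```

```text
clock: 22.62
position: [0.6357, -0.0352, 0.2771]
eef_rot: [-0.438, 0.554, 0.432, 0.562]
wrist_force: [0.2, -0.2, -1.2]
opening: 0.0459
clock: 23.12
position: [0.6356, -0.0352, 0.2765]
eef_rot: [-0.437, 0.554, 0.432, 0.562]
wrist_force: [-0.6, -0.1, -1.1]
opening: 0.0462
t 23.1167 pos [ 0.6356 -0.0352  0.2765] yaw 75.85 tilt [-0.9999 -0.0125  0.0038] open 0.0462 F [-0.59 -0.08 -1.07]
delta [1.5 0.  0. ] turn None len 2.0
0.7683542773818064
```

View pics/b1c.png

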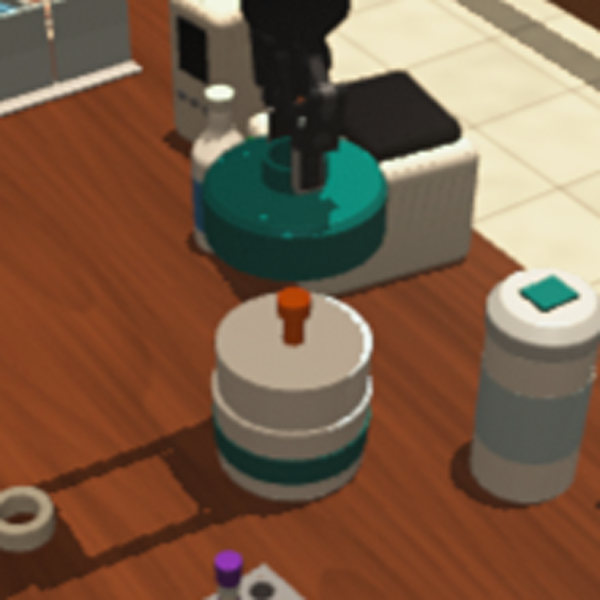

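View pics/b1tc.png

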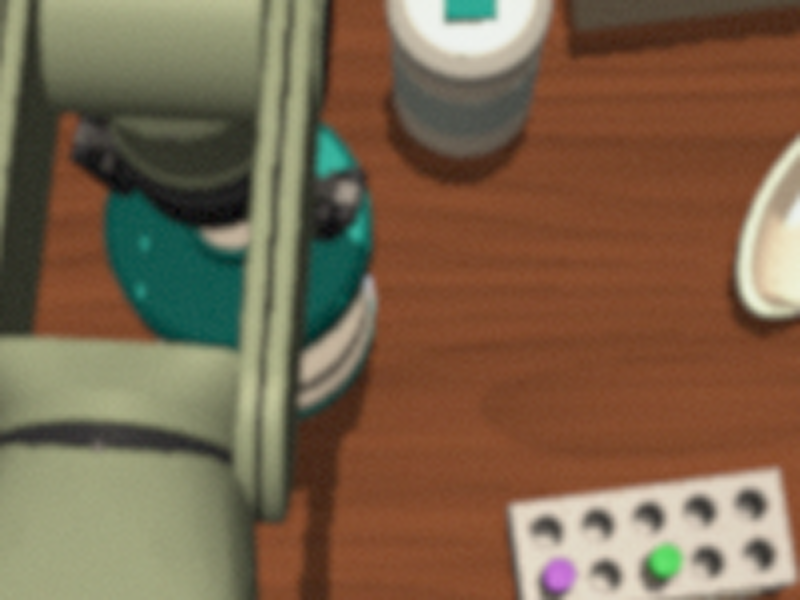

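```bash
python3 -c "
from h import *
c=pickle.load(open('b1.png.pkl','rb')); x,y,w,k=290,120,100,6
im=cv2.resize(c['img'][y:y+w+40,x:x+w],None,fx=k,fy=k,interpolation=2)[:,:,::-1].copy()
P=[.6356,-.0352]
for D,z,col in((.124,.122,(0,0,255)),(.028,.164,(0,255,0)),(.13,.078,(255,255,0)),(.13,0,(255,0,0)),(.136,.2765-.0467+.044,(255,0,255)),(.136,.2765-.0467,(255,0,255))):
    pts=np.array([(proj(c,[P[0]+D/2*np.cos(t),P[1]+D/2*np.sin(t),z])-[x,y]+.5)*k-.5 for t in np.linspace(0,6.28,60)])
    cv2.polylines(im,[pts.round().astype(int)],True,col,1)
cv2.imwrite('pics/b2.png',cv2.resize(im,None,fx=.7,fy=.7))
s=manip.observe();print(s['clock'],s['qd'].round(4))"
```

```text
23.2167 [ 0.0014 -0.0021 -0.0029 -0.0002  0.0009  0.001 ]
```

View pics/b2.png

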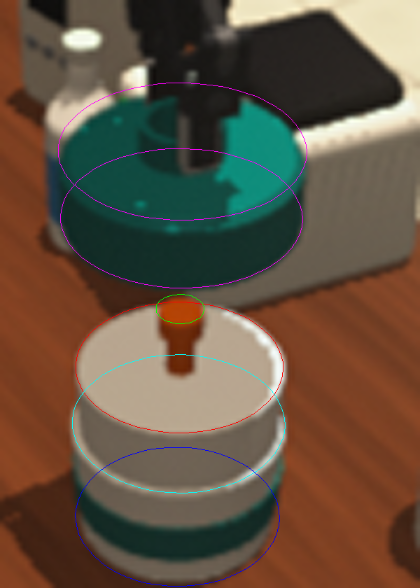

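```bash
cat > lv.py <<'E'
from h import *
def run(fn,zb,box,P=(.6356,-.0352)):
    c=pickle.load(open(fn+'.pkl','rb')); x,y,w,h=box; k=8
    im=cv2.resize(c['img'][y:y+h,x:x+w],None,fx=k,fy=k,interpolation=cv2.INTER_CUBIC)
    hsv=cv2.cvtColor(im,cv2.COLOR_RGB2HSV); m=cv2.inRange(hsv,(75,120,15),(100,255,255))
    n,l,s,ct=cv2.connectedComponentsWithStats(m); m=(l==1+np.argmax(s[1:,4])).astype(np.uint8)
    cn=max(cv2.findContours(m,cv2.RETR_EXTERNAL,cv2.CHAIN_APPROX_NONE)[0],key=len)
    hull=cv2.convexHull(cn)
    out=im[:,:,::-1].copy(); cv2.drawContours(out,[hull],-1,(0,255,255),1)
    a=np.linspace(0,2*np.pi,60)
    pts=np.array([(proj(c,[P[0]+.068*np.cos(t),P[1]+.068*np.sin(t),zb+z])-[x,y]+.5)*k-.5 for z in(0,.044) for t in a],np.float32)
    cv2.drawContours(out,[cv2.convexHull(pts).astype(int)],-1,(255,0,255),1)
    cv2.imwrite('pics/lv_'+fn,cv2.resize(out,None,fx=.7,fy=.7)); print(cv2.boundingRect(hull),cv2.boundingRect(pts))
run('b1.png',.2298,(295,130,80,75)); run('a4s.png',.1655,(300,150,85,85)); run('s1.png',.004,(195,150,70,70),(.505,.3165))
E
python3 lv.py; python3 -c "
import cv2,numpy as np
a=[cv2.resize(cv2.imread('pics/lv_'+f),(400,400)) for f in('b1.png','a4s.png')];cv2.imwrite('pics/lv.png',np.hstack(a))"
```

```text
(64, 103, 476, 366) (70, 77, 475, 392)
(40, 122, 446, 365) (36, 98, 457, 387)
(93, 141, 366, 297) (83, 128, 385, 315)
```

View pics/lv.png

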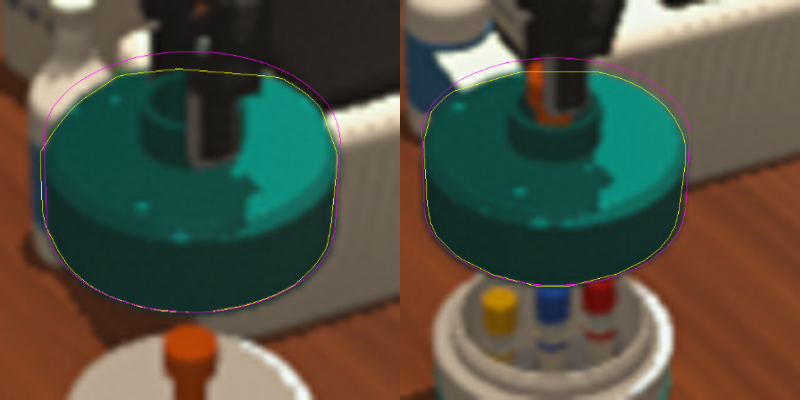

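View pics/lv_b1.png

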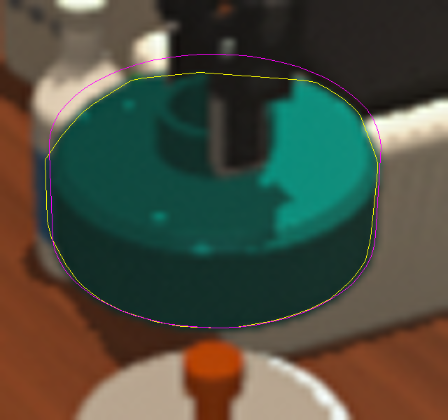

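```bash
python3 -c "
from h import *
go([.6356,-.0352,.2765]); print(sign_off())"
```

```text
t 23.2167 pos [ 0.6357 -0.0352  0.2767] yaw 75.85 tilt [-0.9999 -0.0129  0.0038] open 0.0461 F [-0.31  0.77 -0.58]
delta [0.2 0.1 0. ] turn None len 0.0
the job is handed in; nothing more can be done
None
```

The job is handed in, at about 23 s of the 64 s allowed. sign_off gives no verdict, so the results below are from my own checks.

- **Red tube:** it stands in the carrier's empty socket, and its cap is level with the other two.
- **Lids onto the carrier:** I brought both lids over together by the orange knob and lowered them with only a few newtons of contact. I then let go.
- **Outer lid:** I gripped the collar and lifted the teal lid alone. I am holding it still and centred over the carrier, with its rim at about 0.23 m against a knob top of 0.164 m.

Checks at the end:
- **Seating:** the projected outlines of the white lid, the knob and the carrier match the last side picture. The inner lid is fully home and the carrier has not visibly moved. The last top picture shows the green and violet tubes still in their rack holes.
- **Grip and forces:** the held weight agreed with both lids, and then roughly with the outer lid alone. The highest wrist force I read was about 9 N, when seating the tube. The force was read only at the end of each move.

Not fully clean:
- **Tool tilt:** the tool is about 0.8° off vertical, which the moves cannot correct.
- **Outer lid outline:** its top edge looks about 3 pixels lower than my model. It looked much the same when the lids were nested on the counter and carried, so I took it as a rounded edge or the gripper hiding it, not a tilt.
- **Opening readings:** the gripper read 1 to 3 mm less than each part's known diameter, at every grasp.

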